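# Pack the nylon drill brushes into the valeting caddy

### The arm

A 6-joint arm with a two-finger parallel gripper is mounted at the origin on the work surface. World frame = base frame: x ahead of the robot, y to its left, z up, the work surface at z = 0. Lengths are in m, angles in degrees, forces in N, time in s.
With the tool pointing down it reaches from about 0.3 to 0.95 m from the base axis. Payload 3.1 kg.
Tool frame: the origin (TCP) lies at the very end of the fingers, on their centre line; the grasp point (between the pads) lies 19 mm behind it; x points along the fingers, y is the direction in which the jaws open and shut, and the axes are right-handed (so a half turn about x gives the same grasp; the last joint's range is limited). The gripper opens to 85 mm and grips with 20 to 120 N. Pads are 22 mm wide; open, the fingers measure 114 mm over their backs; the gripper's body (76 mm by 85 mm) begins 54 mm behind the grasp point. The pads swing forward as they close: fully open they stand 13 mm farther back than shut.
Start: joints at [71.752, 17.653, 93.61, -0, 68.738, -3.994], TCP at [0.154, 0.606, 0.231] pointing down, gripper open.
Joint ranges: [-175.34, 175.34], [-45.06, 112.39], [2.9, 150.54], [-68.45, 248.45], [3.09, 151.38], [-168.51, 168.51]. Speed limits (degrees/s): [159.86, 159.86, 180, 180, 180, 180].

### API

Orientations are given as [roll, pitch, yaw] about the fixed x, y, z axes, in that order (R = Rz(yaw) Ry(pitch) Rx(roll)).
In Python, from station import * gives the robot as it stands.
- The arm moves only by the shell command python3 -m pendant 'ROWS' [OPENING] [FORCE]. ROWS is a JSON object of lists of equal length, an entry for each row: "dp": the shift along the world's x, y, z in units of 30 mm (1.0 is 30 mm), a list of three; "yaw": the turn about the world's z in degrees. A call has 1 to 20 rows; each row shifts and turns the commanded pose from where the row before left it; what a row does not reach is not made up. A row lasts 1/10 s, in which the tool goes at most 50 mm and 8.59 degrees, less where a joint would pass 70% of its speed; a pose out of reach is approached as far as the arm can. A call is refused whole if a number of a shift passes 1 or a number of a turn 8.59, either way. A call with a gripper value outside its range is refused whole. OPENING is the opening, from 0 (shut) to 1 (fully open), set as the call begins (- or left out, the last holds). The fingers move at their own pace and stop on an object; FORCE is the grip in N (left out, the last holds). Time passes only in rows, so rows that do not move let the fingers close. It gives the time, the measured TCP pose, the force and the opening at its end, in the units of the state.
- observe(): the state, without advancing time (a new reading comes with each control period).
- grab_frame(name): name is "scene" or "top"; returns (picture, depth): 400x640x3 uint8, red, green, blue; 400x640 float32, m along the optical axis (not along the pixel's ray), 0 where there is no reading.
- camera_info(name): a dict with "vertical_fov" (degrees; the focal length in pixels is half the picture's height over the tangent of half this angle, whatever the lens; pixels are square), "cx", "cy" (the principal point, pixels), "k1" (the pictures are not rectified: a ray, as slopes to the right and down, at radius r is drawn at 1 + k1 r^2 times it, then the intrinsics apply), "R" (3x3) and "t" (3): a world point X has camera coordinates R X + t. Camera axes: x right, y down, z forward; pixel columns grow to the right and rows downward; lengths in m; the calibration is good to about 2 mm. A picture is of the moment at which its call begins. camera_info takes no time and is no camera call.
- job_done(): hands the job in, once; it reports no verdict.
The state is a dict: "time": time; "joint_positions": joint angles; "joint_velocities": joint speeds; "joint_torque": joint torques, N m; "tool_pos": TCP position; "orientation": TCP orientation; "wrist_force": force on the tool from outside, world axes, zero at the start; "wrist_torque": the same for the moment, N m; "gripper_width": finger opening in m.
Only numpy, scipy, OpenCV 4.12 (cv2) and the standard library are available. Lean on these libraries where they do the work, as an engineer would, in place of code of your own. Each camera call takes 0.05 s, during which the arm holds its last target. There are 200 camera calls.

### The job

Pack the four black-bristled nylon drill brushes into the caddy, each standing upright on its bristles, flat on the floor of the cup of its own colour. Leave the two brass wire brushes, which would scratch the trim, standing where they are.

Things in the scene. Friction and masses are not known exactly. Their poses are not given: they have to be found in the camera images.
- brush_yellow_neck (a point): Nylon drill brush with BLACK bristles and yellow plastic; bristle head 52 mm across, 18 high; yellow flange 36 across, top at 24; yellow round neck 16 across from 24 to 66; steel shank 8 across up to 82. Stands on its bristles. This point: axis of the neck, 48 mm above the foot, where to grip from above, in any direction. z up along the shank. 65 to 125 g, loose.
- brush_blue_neck (a point): Nylon drill brush with BLACK bristles and blue plastic; bristle head 52 mm across, 18 high; blue flange 36 across, top at 24; blue round neck 16 across from 24 to 66; steel shank 8 across up to 82. Stands on its bristles. This point: axis of the neck, 48 mm above the foot, where to grip from above, in any direction. z up along the shank. 65 to 125 g, loose.
- brush_red_neck (a point): Nylon drill brush with BLACK bristles and red plastic; bristle head 52 mm across, 18 high; red flange 36 across, top at 24; red round neck 16 across from 24 to 66; steel shank 8 across up to 82. Stands on its bristles. This point: axis of the neck, 48 mm above the foot, where to grip from above, in any direction. z up along the shank. 65 to 125 g, loose.
- brush_green_neck (a point): Nylon drill brush with BLACK bristles and green plastic; bristle head 52 mm across, 18 high; green flange 36 across, top at 24; green round neck 16 across from 24 to 66; steel shank 8 across up to 82. Stands on its bristles. This point: axis of the neck, 48 mm above the foot, where to grip from above, in any direction. z up along the shank. 65 to 125 g, loose.
- wire_red_neck (a point): Wire drill brush, the look-alike: the same red plastic and the same shape, but golden BRASS bristles; bristle head 52 mm across, 18 high; red flange 36 across, top at 24; red round neck 16 across from 24 to 66; steel shank 8 across up to 82. Stands on its bristles. This point: axis of the neck, 48 mm above the foot, where to grip from above, in any direction. z up along the shank. 65 to 125 g, loose.
- wire_blue_neck (a point): Wire drill brush, the look-alike: the same blue plastic and the same shape, but golden BRASS bristles; bristle head 52 mm across, 18 high; blue flange 36 across, top at 24; blue round neck 16 across from 24 to 66; steel shank 8 across up to 82. Stands on its bristles. This point: axis of the neck, 48 mm above the foot, where to grip from above, in any direction. z up along the shank. 65 to 125 g, loose.
- cup_yellow_floor (a point): The yellow round cup, one of four, 2 x 2, 88 mm apart, in the black caddy tray (196 mm square, walls 22 mm high, grey bar handles 25 mm out on two sides). Cup: 72 mm across inside, 80 outside, rim 10 mm above its floor; all fixed. This point: centre of the cup's floor, 7 mm above the bench; a brush standing in it has its neck point 48 mm above this.
- cup_blue_floor (a point): The blue round cup, one of four, 2 x 2, 88 mm apart, in the black caddy tray (196 mm square, walls 22 mm high, grey bar handles 25 mm out on two sides). Cup: 72 mm across inside, 80 outside, rim 10 mm above its floor; all fixed. This point: centre of the cup's floor, 7 mm above the bench; a brush standing in it has its neck point 48 mm above this.
- cup_red_floor (a point): The red round cup, one of four, 2 x 2, 88 mm apart, in the black caddy tray (196 mm square, walls 22 mm high, grey bar handles 25 mm out on two sides). Cup: 72 mm across inside, 80 outside, rim 10 mm above its floor; all fixed. This point: centre of the cup's floor, 7 mm above the bench; a brush standing in it has its neck point 48 mm above this.
- cup_green_floor (a point): The green round cup, one of four, 2 x 2, 88 mm apart, in the black caddy tray (196 mm square, walls 22 mm high, grey bar handles 25 mm out on two sides). Cup: 72 mm across inside, 80 outside, rim 10 mm above its floor; all fixed. This point: centre of the cup's floor, 7 mm above the bench; a brush standing in it has its neck point 48 mm above this.
There are look-alikes about, which are no part of the job. What is shaped like the part that bears brush_blue_neck but purple is not meant.

How it is judged (in metres and radians):
At the end, for the whole second after the job is handed in: Each black-bristled brush stands upright (within 7 degrees) and at rest on the floor of the cup of its own colour, its axis within 14 mm of the cup's centre and its height within 5 mm; both brass wire brushes stand upright, at rest, within 30 mm of where they started (horizontal distance between brush_yellow_neck and cup_yellow_floor below 0.014 m and z of brush_yellow_neck in the frame of cup_yellow_floor between 0.043 and 0.053 m and angle between each of brush_yellow_neck, brush_blue_neck, brush_red_neck, brush_green_neck's own z axis and vertical below 0.12 rad and linear speed of each of brush_yellow, brush_blue, brush_red, brush_green, wire_red, wire_blue below 0.02 m/s and horizontal distance between brush_blue_neck and cup_blue_floor below 0.014 m and z of brush_blue_neck in the frame of cup_blue_floor between 0.043 and 0.053 m and horizontal distance between brush_red_neck and cup_red_floor below 0.014 m and z of brush_red_neck in the frame of cup_red_floor between 0.043 and 0.053 m and horizontal distance between brush_green_neck and cup_green_floor below 0.014 m and z of brush_green_neck in the frame of cup_green_floor between 0.043 and 0.053 m and distance of each of wire_red_neck, wire_blue_neck from where it was at the start of the episode below 0.03 m and angle between each of wire_red_neck, wire_blue_neck's own z axis and vertical below 0.15 rad); the robot touches nothing.
It fails at once if the red brass wire brush is carried off or knocked more than 30 mm from its place (distance of wire_red_neck from where it was at the start of the episode above 0.03 m).
It fails at once if the blue brass wire brush is carried off or knocked more than 30 mm from its place (distance of wire_blue_neck from where it was at the start of the episode above 0.03 m).
It also fails if it takes over 96 s, if anything falls off the work surface, if the arm or the gripper's body presses on something with over 40 N, if the wrist force passes 120 N, or if a joint passes its speed limit or range.

## Working session

There is one attempt and no reset: what is moved stays moved. The work goes in short steps, Python scripts to look and compute and a shell command to move; the robot and the scene stay as the last step left them, time stands still between calls to the robot, and variables do not carry over. Pictures are saved under pics/ and viewed, about 12 in all and at most 16, crops included, and the job is handed in when it is done.

```bash
ls; mkdir -p pics
python3 - <<'E'
from station import *
import cv2
print(observe())
for n in("top","scene"):
    im,d=grab_frame(n); cv2.imwrite(f"pics/{n}0.png",im[:,:,::-1]); import numpy as np; np.savez(f"pics/{n}0.npz",im=im,d=d)
    print(camera_info(n))
E
```

```text
pics
{'time': 0.0, 'joint_positions': array([ 7.17511177e+01,  1.77029717e+01,  9.36910332e+01, -1.71675387e-03,
        6.87378858e+01, -3.99314401e+00]), 'joint_velocities': array([-0.0229845 , -0.0169097 , -0.01123807, -0.03075487,  0.0245541 ,
       -0.0615577 ]), 'joint_torque': array([-6.23837332e-04, -4.15261388e+01, -2.76663101e+01, -2.17259367e-04,
        1.02063650e-02, -9.38419987e-06]), 'tool_pos': array([0.15367508, 0.60494978, 0.23005117]), 'orientation': array([ -93.29877708,   89.86809958, -107.55389094]), 'wrist_force': array([-0.29196068,  0.32612884,  0.877332  ]), 'wrist_torque': array([-0.00335986, -0.01365063,  0.07227005]), 'gripper_width': 0.08527609492495015}
{'vertical_fov': 51.942829932654426, 'cx': 314.81515591925665, 'cy': 205.1828146809862, 'k1': -0.021216293433216384, 'R': array([[-2.62419940e-02, -9.99655589e-01,  2.47782708e-04],
       [-9.97422227e-01,  2.61668047e-02, -6.68146641e-02],
       [ 6.67851687e-02, -2.00049400e-03, -9.97765373e-01]]), 't': array([0.05352138, 0.60796853, 0.9010091 ])}
{'vertical_fov': 50.883787199727095, 'cx': 319.7099416514063, 'cy': 196.69365278975525, 'k1': -0.06584576286495133, 'R': array([[-0.60690259,  0.7946749 , -0.01269044],
       [ 0.55768092,  0.41442236, -0.71919823],
       [-0.56626959, -0.44356049, -0.69468903]]), 't': array([ 0.32089104, -0.28240445,  1.27064847])}
```

View pics/top0.png

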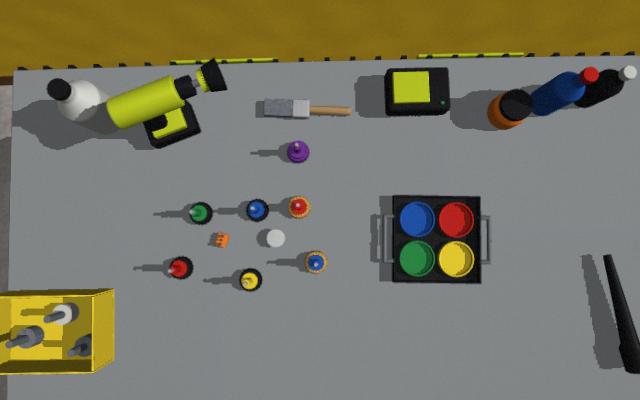

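View pics/scene0.png

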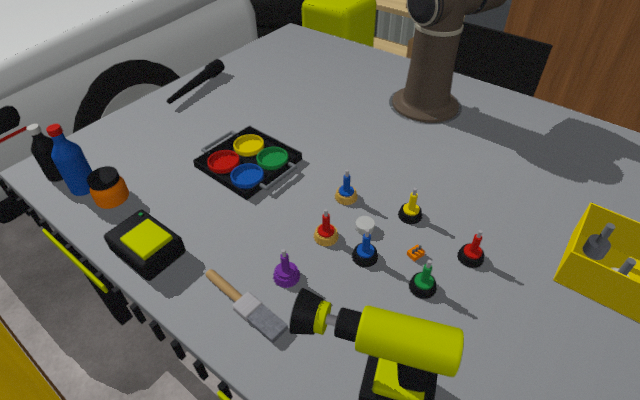

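The top view shows these parts:
- **Black-bristled brushes:** green (200,213), blue (257,210), red (180,268) and yellow (250,280).
- **Brass wire brushes:** red (299,207) and blue (316,262).
- **Decoy:** purple (298,152).
- **Cups:** blue (417,219), red (456,219), green (417,258) and yellow (456,259).

I'll measure the poses and confirm the bristle colours in a crop.

```bash
cat > h.py <<'E'
import numpy as np, cv2
from station import *
def world(n,d):
    c=camera_info(n); f=200/np.tan(np.radians(c["vertical_fov"]/2))
    K=np.array([[f,0,c["cx"]],[0,f,c["cy"]],[0,0,1]])
    u,v=np.meshgrid(np.arange(640.),np.arange(400.))
    p=cv2.undistortPoints(np.stack([u,v],-1).reshape(-1,1,2),K,np.array([c["k1"],0,0,0])).reshape(400,640,2)
    P=np.concatenate([p*d[...,None],d[...,None]],-1)-c["t"]
    return P@c["R"]
def project(n,X):
    c=camera_info(n); f=200/np.tan(np.radians(c["vertical_fov"]/2))
    K=np.array([[f,0,c["cx"]],[0,f,c["cy"]],[0,0,1]])
    return cv2.projectPoints(np.array(X,float).reshape(-1,1,3),cv2.Rodrigues(c["R"])[0],c["t"],K,np.array([c["k1"],0,0,0,]))[0][:,0]
def near(n,im,d,u,v,r=22):
    """head circle (z 10-30mm) and neck/shank (z 45-85) centres near a pixel"""
    W=world(n,d); m=np.zeros(d.shape,bool); m[max(0,v-r):v+r,max(0,u-r):u+r]=1; m&=d>0
    P=W[m]; a=P[(P[:,2]>.009)&(P[:,2]<.03)]; b=P[(P[:,2]>.05)&(P[:,2]<.09)]
    (c,rad)=cv2.minEnclosingCircle(a[:,:2].astype(np.float32))
    return np.round(c,4),round(rad,4),len(a),np.round(np.median(b,0),4) if len(b) else None
E
python3 - <<'E'
from h import *
B=dict(green=(200,213),blue=(257,210),red=(180,268),yellow=(250,280),wred=(299,207),wblue=(316,262),purple=(298,152))
z=np.load("pics/top0.npz"); im,d=z["im"],z["d"]
W=world("top",d); print("bench z",W[300,200:420:50,2],W[180,350])
for k,(u,v) in B.items(): print(k,*near("top",im,d,u,v))
hsv=cv2.cvtColor(im,cv2.COLOR_RGB2HSV)
for k,lo,hi in(("blue",105,125),("red",170,190),("green",55,85),("yellow",22,32)):
    h=hsv[...,0].astype(int); h=np.where((h<10)&(lo>160),h+180,h)
    m=((h>=lo)&(h<=hi)&(hsv[...,1]>120)&(hsv[...,2]>60)).astype(np.uint8); m[:,:390]=0;m[:,485:]=0;m[:195]=0;m[285:]=0
    c=max(cv2.findContours(m,0,2)[0],key=cv2.contourArea)
    (x,y),r=cv2.minEnclosingCircle(c); u,v=int(round(x)),int(round(y))
    M=cv2.moments(c); ct=(M["m10"]/M["m00"],M["m01"]/M["m00"])
    w=W[v-3:v+4,u-3:u+4].reshape(-1,3).mean(0)
    print("cup",k,(x,y,r),ct,w.round(4))
zs=np.load("pics/scene0.npz")["im"]
a=cv2.resize(im[140:300,160:340],None,fx=3.3,fy=3.3,interpolation=2)
b=cv2.resize(zs[160:310,300:500],None,fx=2.97,fy=2.97,interpolation=2)
cv2.imwrite("pics/crop0.png",cv2.resize(im[190:300,160:340],(800,489),interpolation=2)[:,:,::-1])
E
```

```text
bench z [-0.00258427 -0.00177916 -0.00072767  0.00100004 -0.00112164] [ 0.66680333 -0.04523945 -0.00223395]
green [0.5824 0.2824] 0.0456 279 [0.5977 0.2944 0.0652]
blue [0.5871 0.1537] 0.0467 320 [0.6017 0.1691 0.0655]
red [0.4762 0.343 ] 0.0248 290 [0.478  0.3409 0.0654]
yellow [0.4456 0.1884] 0.0247 311 [0.4471 0.1866 0.0647]
wred [0.6064 0.0754] 0.0247 309 [0.6058 0.0753 0.0656]
wblue [0.4814 0.0405] 0.0247 320 [0.4827 0.0404 0.0649]
purple [0.7345 0.0745] 0.0244 291 [0.7328 0.074  0.0652]
cup blue (416.8265380859375, 218.8265380859375, 18.121532440185547) (416.92328861369106, 218.74527003783967) [ 0.5718 -0.1896  0.025 ]
cup red (455.6546325683594, 219.52061462402344, 18.278554916381836) (455.82173319686115, 219.41044012282498) [ 0.5678 -0.2834  0.0058]
cup green (417.1976623535156, 258.13372802734375, 18.26650047302246) (416.8903643173306, 258.0776302349336) [ 0.4843 -0.1906  0.0059]
cup yellow (455.454345703125, 258.9075012207031, 18.71074676513672) (455.65335961885984, 258.66929521931985) [ 0.4796 -0.2769  0.0055]
```

View pics/crop0.png

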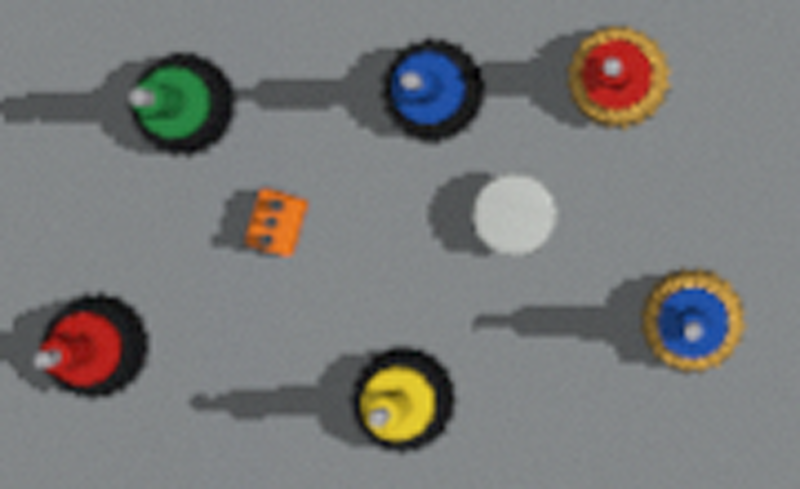

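The crop confirms black bristles on green (183,103), blue (433,90), red (97,345) and yellow (402,398). The red (618,75) and blue (693,320) brushes at right have brass bristles and stay put. Next I'll refine the green and blue brushes and the cups.

```bash
cat >> h.py <<'E'
def ray(n,uv,z):
    c=camera_info(n); f=200/np.tan(np.radians(c["vertical_fov"]/2))
    K=np.array([[f,0,c["cx"]],[0,f,c["cy"]],[0,0,1]])
    p=cv2.undistortPoints(np.array(uv,float).reshape(-1,1,2),K,np.array([c["k1"],0,0,0])).reshape(-1,2)
    D=np.c_[p,np.ones(len(p))]@c["R"]; C=-c["R"].T@c["t"]
    return C+D*((z-C[2])/D[:,2])[:,None]
E
python3 - <<'E'
from h import *
from scipy.spatial.transform import Rotation as Ro
z=np.load("pics/top0.npz"); im,d=z["im"],z["d"]
for k,(u,v) in dict(green=(202,212),blue=(258,210)).items(): print(k,*near("top",im,d,u,v,14))
# cups by coloured centroid, rim height mid ~12mm
print(ray("top",[(416.9,218.75),(455.75,219.45),(417.0,258.1),(455.55,258.8)],.012).round(4))
# brush heads by pixel (crop), bristle rim z .018
s=180/800; print(ray("top",[(160+x*s,190+y*s) for x,y in((183,103),(433,90),(97,345),(402,398),(618,75),(693,320))],.015).round(4))
# scene-view check of cups
print(project("scene",[[.482,-.277,.007],[.57,-.281,.007]]).round(1))
o=observe(); print(Ro.from_euler("xyz",o["orientation"],degrees=True).as_matrix().round(3))
E
```

```text
green [0.5985 0.2991] 0.0237 271 [0.5977 0.2944 0.0652]
blue [0.6032 0.1698] 0.0246 299 [0.6017 0.1691 0.0655]
[[ 0.5729 -0.1925  0.012 ]
 [ 0.569  -0.2807  0.012 ]
 [ 0.4845 -0.189   0.012 ]
 [ 0.4805 -0.276   0.012 ]]
[[0.5982 0.2945 0.015 ]
 [0.6015 0.1673 0.015 ]
 [0.4772 0.339  0.015 ]
 [0.4469 0.1856 0.015 ]
 [0.6066 0.0732 0.015 ]
 [0.4821 0.0384 0.015 ]]
[[247.6 146.6]
 [222.3 163. ]]
[[-0.001  0.246  0.969]
 [-0.002  0.969 -0.246]
 [-1.    -0.002 -0.   ]]
```

```bash
python3 -m pendant '{"dp":[[0.9,-0.73,0],[0.9,-0.73,0],[0.9,-0.73,0],[0.9,-0.73,0],[0.9,-0.73,0],[0.9,-0.73,0],[0.9,-0.73,0],[0.9,-0.73,0],[0.9,-0.73,0],[0.9,-0.73,0],[0.9,-0.73,0],[0.9,-0.73,0],[0,0,-1],[0,0,-1],[0,0,-1],[0,0,0],[0,0,0]],"yaw":[0,0,0,0,0,0,0,0,0,0,0,0,0,0,0,0,0]}' 0.5 40
```

```text
time: 1.8
tool_pos: [0.4774, 0.3426, 0.1407]
orientation: [-134.5, 89.9, -148.7]
wrist_force: [-0.1, 0.7, -0.1]
gripper_width: 0.0428
```

Run:
```python
from h import *
for n in("scene","top"):
    im,d=grab_frame(n); p=project(n,[[.4775,.341,.048],list(observe()["tool_pos"])]); print(n,p.round(1))
    u,v=p[0].astype(int); cv2.imwrite(f"pics/{n}1.png",cv2.resize(im[max(0,v-100):v+60,u-100:u+100],None,fx=3,fy=3)[:,:,::-1])
```

```text
scene [[473.6 243. ]
 [487.3 210.3]]
top [[176.  268.8]
 [158.  272.3]]
```

View pics/scene1.png

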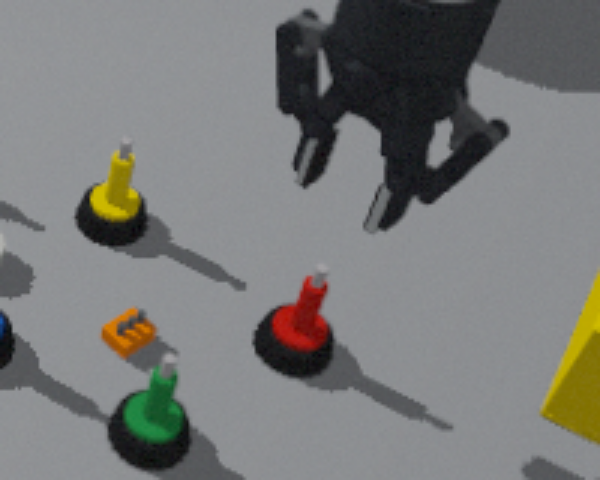

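The fingers (mid 338,208 in the crop) are above the red brush, whose neck at (311,297) sits about 3 px right of my prediction. I'll check every brush with colour masks in both views.

Run:
```python
from h import *
E=dict(red=(.4775,.341),yellow=(.447,.187),green=(.598,.2945),blue=(.602,.168))
H=dict(red=(170,190),yellow=(22,32),green=(55,85),blue=(105,125))
for n in("scene","top"):
    z=np.load(f"pics/{n}0.npz"); im,d=z["im"],z["d"]; hsv=cv2.cvtColor(im,cv2.COLOR_RGB2HSV); W=world(n,d)
    for k,(x,y) in E.items():
        lo,hi=H[k]; h=hsv[...,0].astype(int); h=np.where((h<10)&(lo>160),h+180,h)
        u,v=project(n,[[x,y,.04]])[0].astype(int)
        m=(h>=lo)&(h<=hi)&(hsv[...,1]>120)&(hsv[...,2]>50); w=np.zeros_like(m); w[v-20:v+20,u-20:u+20]=1; m&=w
        vs,us=np.nonzero(m)
        P=W[m&(d>0)]; t=P[(P[:,2]>.03)&(P[:,2]<.064)]
        # expected bbox from flange circle/neck top circle samples
        a=np.linspace(0,6.283,60); S=np.r_[np.c_[x+.018*np.cos(a),y+.018*np.sin(a),a*0+.024],np.c_[x+.018*np.cos(a),y+.018*np.sin(a),a*0+.019],np.c_[x+.008*np.cos(a),y+.008*np.sin(a),a*0+.066]]
        q=project(n,S)
        print(n,k,"bbox",us.min(),us.max(),vs.min(),vs.max(),"exp",q.min(0).round(1),q.max(0).round(1),"neckpts",t.mean(0).round(4),len(t))
```

```text
scene red bbox 463 482 234 259 exp [461.  233.8] [480.1 259.4] neckpts [0.4794 0.3449 0.0471] 95
scene yellow bbox 403 419 192 215 exp [401.5 192.6] [418.4 216.6] neckpts [0.4477 0.1883 0.0472] 81
scene green bbox 414 433 264 289 exp [411.7 262.6] [431.4 289.3] neckpts [0.6014 0.2994 0.047 ] 93
scene blue bbox 356 374 234 257 exp [355.  232.7] [373.2 258.3] neckpts [0.6054 0.1721 0.0473] 85
top red bbox 169 187 260 276 exp [169.4 259.5] [188.4 276. ] neckpts [0.4777 0.3388 0.0491] 38
top yellow bbox 241 257 272 289 exp [241.  271.6] [257.6 288.2] neckpts [0.4476 0.185  0.0517] 30
top green bbox 190 207 205 220 exp [190.9 205. ] [208.7 221.2] neckpts [0.5974 0.2928 0.048 ] 39
top blue bbox 248 264 201 217 exp [248.5 201.8] [264.9 217.9] neckpts [0.601  0.1664 0.0516] 21
```

```bash
python3 -m pendant '{"dp":[[-0.04,0,-0.8],[0,0,-0.8],[0,0,-0.8],[0,0,-0.7],[0,0,-0.6],[0,0,0],[0,0,0],[0,0,0]],"yaw":[0,0,0,0,0,0,0,0]}' 0.5 40; python3 -m pendant '{"dp":[[0,0,0],[0,0,0],[0,0,0],[0,0,0],[0,0,0],[0,0,0],[0,0,0],[0,0,0]],"yaw":[0,0,0,0,0,0,0,0]}' 0 40
```

```text
time: 2.7
tool_pos: [0.4784, 0.3441, 0.0325]
orientation: [45.5, 89.8, 31.3]
wrist_force: [0.0, -0.1, -0.3]
gripper_width: 0.043
time: 3.5
tool_pos: [0.4776, 0.3436, 0.0315]
orientation: [46.4, 89.9, 32.1]
wrist_force: [-0.0, 0.7, 6.5]
gripper_width: 0.0151
```

```bash
python3 -m pendant '{"dp":[[0,0,0.5],[0,0,0.8],[0,0,0.8],[0,0,0.8],[0,0,0.8],[0.1,-0.5,0],[0.1,-0.9,0],[0.1,-0.9,0],[0.1,-0.9,0],[0.1,-0.9,0],[0.2,-0.9,0],[0.2,-0.9,0],[0.2,-0.9,0],[0.2,-0.9,0],[0.2,-0.9,0],[0.2,-0.9,0],[0.2,-0.9,0],[0.2,-0.9,0]],"yaw":[0,0,0,0,0,0,0,0,0,0,0,0,0,0,0,0,0,0]}'; python3 -m pendant '{"dp":[[0.1,-0.9,0],[0.1,-0.9,0],[0.1,-0.9,0],[0.1,-0.9,0],[0.1,-0.9,0],[0.1,-0.9,0],[0.1,-0.9,0],[0.1,-0.9,0],[0.13,-0.7,0],[0,-0.3,0],[0,0,0],[0,0,0]],"yaw":[0,0,0,0,0,0,0,0,0,0,0,0]}'
python3 - <<'E'
from h import *
im,d=grab_frame("scene"); cv2.imwrite("pics/s2.png",cv2.resize(im[40:220,140:400],None,fx=3,fy=3)[:,:,::-1])
E
```

```text
time: 5.3
tool_pos: [0.538, 0.0019, 0.1397]
orientation: [-160.5, 89.8, -174.8]
wrist_force: [-0.4, 0.7, -1.4]
gripper_width: 0.0146
time: 6.5
tool_pos: [0.5669, -0.2412, 0.1407]
orientation: [149.5, 89.9, 135.2]
wrist_force: [-0.7, 0.3, -0.1]
gripper_width: 0.0149
```

View pics/s2.png

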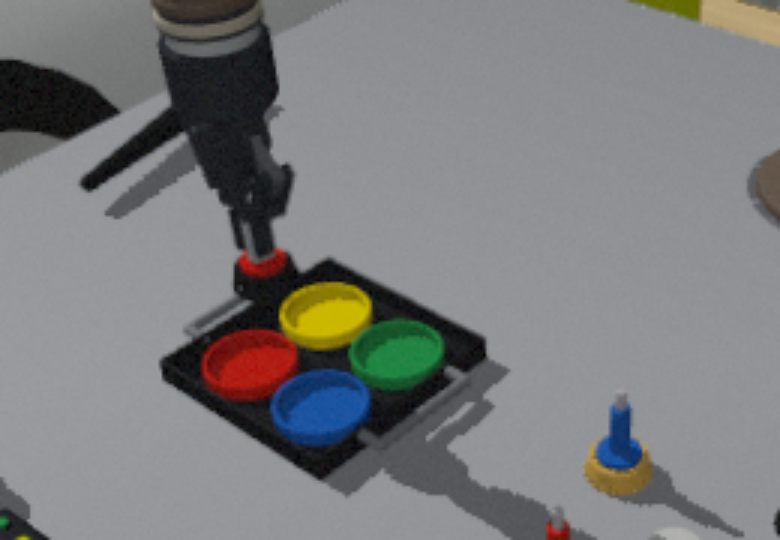

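Red is held upright at (263,262) in the crop, short of its cup by 39 mm in y. I'll correct that and lower it.

```bash
python3 -m pendant '{"dp":[[0.07,-0.7,0],[0,-0.6,0],[0,0,0],[0,0,-0.8],[0,0,-0.8],[0,0,-0.7],[0,0,-0.5],[0,0,-0.3],[0,0,-0.2],[0,0,0],[0,0,0],[0,0,0]],"yaw":[0,0,0,0,0,0,0,0,0,0,0,0]}'
```

```text
time: 7.75
tool_pos: [0.5706, -0.2815, 0.0435]
orientation: [-15.9, 89.9, -30.2]
wrist_force: [0.7, 0.6, -1.2]
gripper_width: 0.015
```

```bash
python3 -m pendant '{"dp":[[0,0,-0.05],[0,0,-0.05],[0,0,0],[0,0,0]],"yaw":[0,0,0,0]}'; python3 -m pendant '{"dp":[[0,0,-0.05],[0,0,0],[0,0,0]],"yaw":[0,0,0]}'
```

```text
time: 8.15
tool_pos: [0.5696, -0.281, 0.0392]
orientation: [164.8, 90.0, 150.6]
wrist_force: [0.5, 0.5, -1.4]
gripper_width: 0.0148
time: 8.45
tool_pos: [0.57, -0.2811, 0.0385]
orientation: [-13.9, 90.0, -28.2]
wrist_force: [-0.8, 0.8, 5.3]
gripper_width: 0.0146
```

```bash
python3 -m pendant '{"dp":[[0,0,0],[0,0,0],[0,0,0],[0,0,0],[0,0,0.5],[0,0,0.9],[0,0,1],[0,0,1],[0,0,0]],"yaw":[0,0,0,0,0,0,0,0,0]}' 0.4 40; python3 -m pendant '{"dp":[[-0.2,0.7,0],[-0.25,0.9,0],[-0.25,0.9,0],[-0.25,0.9,0],[-0.25,0.9,0],[-0.25,0.9,0],[-0.25,0.9,0],[-0.25,0.9,0],[-0.25,0.9,0],[-0.25,0.9,0],[-0.25,0.9,0],[-0.25,0.9,0],[-0.25,0.9,0],[-0.25,0.9,0],[-0.25,0.9,0],[-0.2,0.9,0],[-0.2,0.9,0],[-0.03,0.5,0],[0,0,0],[0,0,0]],"yaw":[0,0,0,0,0,0,0,0,0,0,0,0,0,0,0,0,0,0,0,0]}'
python3 - <<'E'
from h import *
im,d=grab_frame("scene"); cv2.imwrite("pics/s3.png",cv2.resize(im[80:280,180:440],None,fx=3,fy=3)[:,:,::-1])
im,d=grab_frame("top"); print(*near("top",im,d,456,219,14));
E
```

```text
time: 9.35
tool_pos: [0.5737, -0.2833, 0.1468]
orientation: [-15.8, 89.3, -30.1]
wrist_force: [0.9, -0.1, -0.1]
gripper_width: 0.0343
time: 11.35
tool_pos: [0.4456, 0.1867, 0.1397]
orientation: [-100.1, 90.0, -114.3]
wrist_force: [0.1, -1.1, -0.4]
gripper_width: 0.034
[ 0.5693 -0.2785] 0.0401 358 [ 0.5679 -0.2767  0.0719]
```

View pics/s3.png

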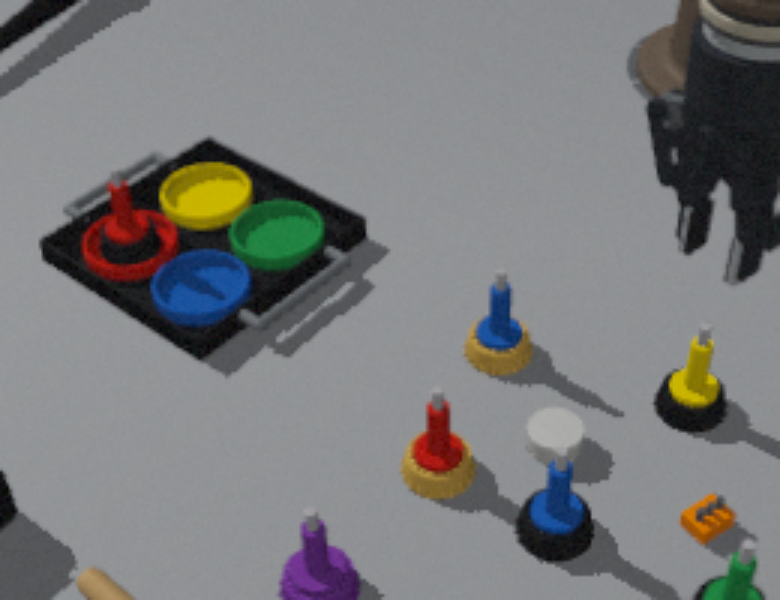

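Red stands upright in its cup (neck at 122,205) and the gripper is over yellow (700,365). I'll pick yellow.

```bash
python3 -m pendant '{"dp":[[0,0.03,-0.8],[0,0,-0.8],[0,0,-0.8],[0,0,-0.7],[0,0,-0.5],[0,0,0],[0,0,0],[0,0,0]],"yaw":[0,0,0,0,0,0,0,0]}' 0.4 40; python3 -m pendant '{"dp":[[0,0,0],[0,0,0],[0,0,0],[0,0,0],[0,0,0],[0,0,0],[0,0,0]],"yaw":[0,0,0,0,0,0,0]}' 0 40
```

```text
time: 12.25
tool_pos: [0.4469, 0.1877, 0.0328]
orientation: [29.8, 89.9, 15.5]
wrist_force: [-0.3, -0.5, 0.2]
gripper_width: 0.0339
time: 12.95
tool_pos: [0.4467, 0.188, 0.0327]
orientation: [20.7, 89.9, 6.4]
wrist_force: [-0.4, -1.1, 6.1]
gripper_width: 0.0151
```

```bash
python3 -m pendant '{"dp":[[0,0,0.5],[0,0,0.8],[0,0,0.8],[0,0,0.8],[0,0,0.8],[0,-0.67,0],[0.07,-0.9,0],[0.07,-0.9,0],[0.07,-0.9,0],[0.07,-0.9,0],[0.07,-0.9,0],[0.07,-0.9,0],[0.07,-0.9,0],[0.07,-0.9,0]],"yaw":[0,0,0,0,0,0,0,0,0,0,0,0,0,0]}'; python3 -m pendant '{"dp":[[0.07,-0.9,0],[0.07,-0.9,0],[0.07,-0.9,0],[0.07,-0.9,0],[0.07,-0.9,0],[0.07,-0.9,0],[0.07,-0.9,0],[0.07,-0.9,0],[0,-0.4,0],[0,0,0],[0,0,0],[0,0,-0.8],[0,0,-0.8],[0,0,-0.8],[0,0,0],[0,0,0]],"yaw":[0,0,0,0,0,0,0,0,0,0,0,0,0,0,0,0]}'
```

```text
time: 14.35
tool_pos: [0.462, -0.049, 0.1423]
orientation: [164.9, 89.9, 150.7]
wrist_force: [0.8, 0.6, -1.1]
gripper_width: 0.0148
time: 15.95
tool_pos: [0.4791, -0.2748, 0.0705]
orientation: [152.1, 89.9, 138.0]
wrist_force: [0.1, 0.3, -1.2]
gripper_width: 0.0148
```

Over the yellow cup; lowering 30 mm, then looking for contact.

```bash
python3 -m pendant '{"dp":[[0.03,-0.03,-0.5],[0,0,-0.3],[0,0,-0.2],[0,0,0],[0,0,0],[0,0,0]],"yaw":[0,0,0,0,0,0]}';  python3 -m pendant '{"dp":[[0,0,-0.05],[0,0,0],[0,0,0]],"yaw":[0,0,0]}'
```

```text
time: 16.55
tool_pos: [0.4804, -0.2772, 0.0409]
orientation: [7.3, 90.0, -6.9]
wrist_force: [0.7, 0.5, -0.6]
gripper_width: 0.0153
time: 16.85
tool_pos: [0.4806, -0.2774, 0.0398]
orientation: [-25.0, 90.0, -39.2]
wrist_force: [-1.3, -0.3, 3.5]
gripper_width: 0.0148
```

```bash
python3 -m pendant '{"dp":[[0,0,0],[0,0,0],[0,0,0],[0,0,0],[0,0,0.5],[0,0,0.9],[0,0,1],[0,0,1],[0,0,0]],"yaw":[0,0,0,0,0,0,0,0,0]}' 0.4 40; python3 -m pendant '{"dp":[[0.2,0.9,0],[0.2,0.98,0],[0.2,0.98,0],[0.2,0.98,0],[0.2,0.98,0],[0.2,0.98,0],[0.2,0.98,0],[0.2,0.98,0],[0.2,0.98,0],[0.2,0.98,0],[0.2,0.98,0],[0.2,0.98,0],[0.2,0.98,0],[0.2,0.98,0],[0.2,0.98,0],[0.2,0.98,0],[0.2,0.98,0],[0.2,0.98,0],[0.2,0.98,0],[0.08,0.56,0]],"yaw":[0,0,0,0,0,0,0,0,0,0,0,0,0,0,0,0,0,0,0,0]}';python3 -m pendant '{"dp":[[0,0,0],[0,0,0]],"yaw":[0,0]}'
python3 - <<'E'
from h import *
im,d=grab_frame("scene"); cv2.imwrite("pics/s4.png",cv2.resize(im[100:310,180:446],None,fx=2.8,fy=2.8)[:,:,::-1])
E
```

```text
time: 17.75
tool_pos: [0.484, -0.2796, 0.1475]
orientation: [-20.0, 89.4, -34.3]
wrist_force: [0.1, 0.4, -0.4]
gripper_width: 0.0341
time: 19.75
tool_pos: [0.5967, 0.2979, 0.1412]
orientation: [95.8, 90.0, 81.6]
wrist_force: [-0.6, -0.8, 0.9]
gripper_width: 0.0341
time: 19.95
tool_pos: [0.5961, 0.2951, 0.1408]
orientation: [-115.9, 89.9, -130.1]
wrist_force: [-0.5, -0.5, -0.8]
gripper_width: 0.0343
```

View pics/s4.png

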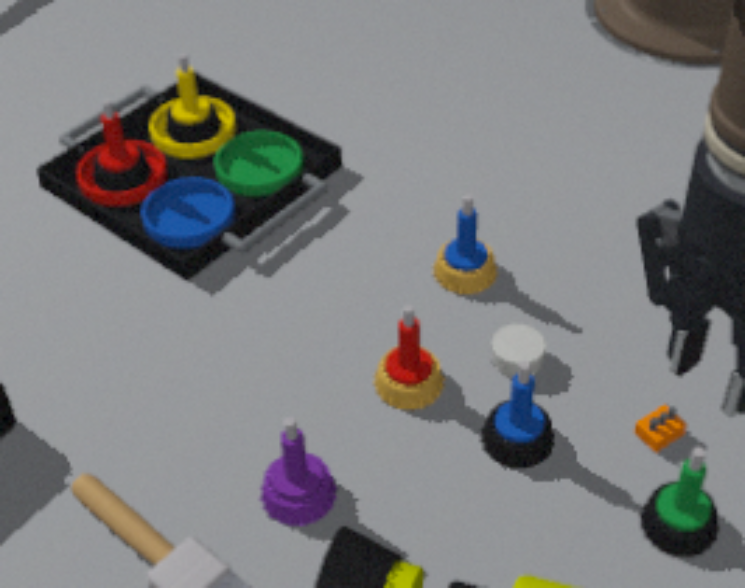

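Yellow (188,95) and red (115,140) both stand in their cups, and the gripper is over green (690,490). I'll pick green.

```bash
python3 -m pendant '{"dp":[[0.03,0.04,-0.8],[0,0,-0.8],[0,0,-0.8],[0,0,-0.7],[0,0,-0.5],[0,0,0],[0,0,0],[0,0,0]],"yaw":[0,0,0,0,0,0,0,0]}' 0.4 40; python3 -m pendant '{"dp":[[0,0,0],[0,0,0],[0,0,0],[0,0,0],[0,0,0],[0,0,0],[0,0,0]],"yaw":[0,0,0,0,0,0,0]}' 0 40
```

```text
time: 20.8
tool_pos: [0.5989, 0.2972, 0.0349]
orientation: [36.0, 89.8, 21.7]
wrist_force: [-0.5, -0.2, 0.1]
gripper_width: 0.0343
time: 21.5
tool_pos: [0.5987, 0.2976, 0.0347]
orientation: [37.3, 89.9, 23.1]
wrist_force: [-0.5, 0.2, 5.7]
gripper_width: 0.015
```

```bash
python3 -m pendant '{"dp":[[0,0,0.5],[0,0,0.8],[0,0,0.8],[0,0,0.8],[0,0,0.8],[-0.1,-0.55,0],[-0.22,-0.95,0],[-0.22,-0.95,0],[-0.22,-0.95,0],[-0.22,-0.95,0],[-0.22,-0.95,0],[-0.22,-0.95,0],[-0.22,-0.95,0],[-0.22,-0.95,0]],"yaw":[0,0,0,0,0,0,0,0,0,0,0,0,0,0]}'; python3 -m pendant '{"dp":[[-0.22,-0.95,0],[-0.22,-0.95,0],[-0.22,-0.95,0],[-0.22,-0.95,0],[-0.22,-0.95,0],[-0.22,-0.95,0],[-0.22,-0.95,0],[-0.22,-0.95,0],[-0.18,-0.48,0],[0,0,0],[0,0,0],[0,0,-0.8],[0,0,-0.8],[0,0,-0.8],[0,0,0],[0,0,0]],"yaw":[0,0,0,0,0,0,0,0,0,0,0,0,0,0,0,0]}'
```

```text
time: 22.9
tool_pos: [0.5392, 0.0504, 0.1425]
orientation: [-156.5, 89.8, -170.8]
wrist_force: [-0.1, -1.3, -1.8]
gripper_width: 0.015
time: 24.5
tool_pos: [0.4833, -0.1886, 0.072]
orientation: [161.1, 89.9, 146.9]
wrist_force: [-0.4, -1.0, -0.1]
gripper_width: 0.0147
```

```bash
python3 -m pendant '{"dp":[[0.03,-0.03,-0.5],[0,0,-0.3],[0,0,-0.2],[0,0,0],[0,0,0],[0,0,0]],"yaw":[0,0,0,0,0,0]}';  python3 -m pendant '{"dp":[[0,0,-0.05],[0,0,0],[0,0,0]],"yaw":[0,0,0]}'
```

```text
time: 25.1
tool_pos: [0.4846, -0.1909, 0.0423]
orientation: [-36.0, 90.0, -50.2]
wrist_force: [-0.1, -0.1, -1.5]
gripper_width: 0.0148
time: 25.4
tool_pos: [0.4848, -0.1911, 0.0414]
orientation: [-28.5, 90.0, -42.8]
wrist_force: [-0.5, -0.2, 4.0]
gripper_width: 0.0149
```

```bash
python3 -m pendant '{"dp":[[0,0,0],[0,0,0],[0,0,0],[0,0,0],[0,0,0.5],[0,0,0.9],[0,0,1],[0,0,1],[0,0,0]],"yaw":[0,0,0,0,0,0,0,0,0]}' 0.4 40; python3 -m pendant '{"dp":[[0.3,0.8,0],[0.3,0.9,0],[0.3,0.9,0],[0.3,0.9,0],[0.3,0.9,0],[0.3,0.9,0],[0.3,0.9,0],[0.3,0.9,0],[0.3,0.9,0],[0.3,0.9,0],[0.3,0.9,0],[0.3,0.9,0],[0.25,0.9,0],[0.03,0.4,0],[0,0,0],[0,0,0],[0,0,0]],"yaw":[0,0,0,0,0,0,0,0,0,0,0,0,0,0,0,0,0]}'
python3 - <<'E'
from h import *
im,d=grab_frame("scene"); cv2.imwrite("pics/s5.png",cv2.resize(im[100:310,180:446],None,fx=2.8,fy=2.8)[:,:,::-1])
E
```

```text
time: 26.3
tool_pos: [0.4881, -0.1924, 0.1474]
orientation: [-11.7, 89.4, -26.0]
wrist_force: [0.9, 0.5, 0.5]
gripper_width: 0.0342
time: 28.0
tool_pos: [0.6004, 0.1679, 0.1424]
orientation: [-130.3, 89.9, -144.6]
wrist_force: [0.5, 0.7, -1.3]
gripper_width: 0.0344
```

View pics/s5.png

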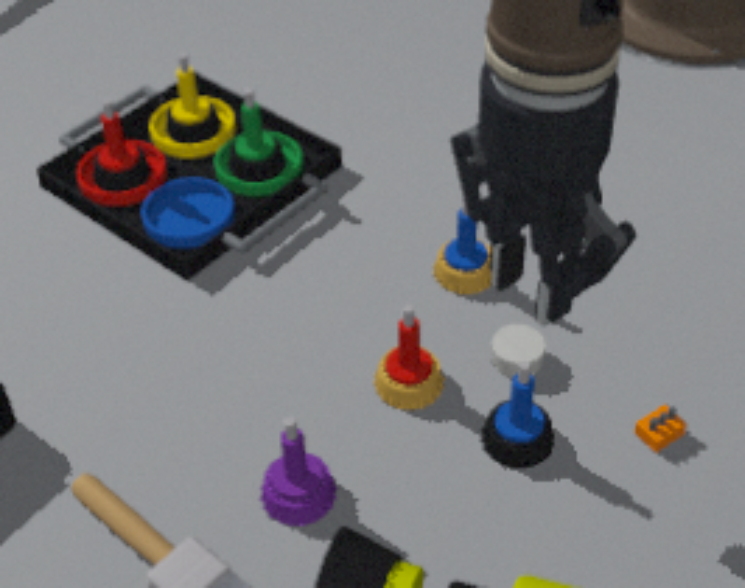

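Green (255,135) stands in its cup and the wire brushes haven't moved. The gripper is over the black-bristled blue brush (520,410), so I'll pick it.

```bash
python3 -m pendant '{"dp":[[0.02,0.03,-0.8],[0,0,-0.8],[0,0,-0.8],[0,0,-0.7],[0,0,-0.55],[0,0,0],[0,0,0],[0,0,0]],"yaw":[0,0,0,0,0,0,0,0]}' 0.4 40; python3 -m pendant '{"dp":[[0,0,0],[0,0,0],[0,0,0],[0,0,0],[0,0,0],[0,0,0],[0,0,0]],"yaw":[0,0,0,0,0,0,0]}' 0 40
```

```text
time: 28.85
tool_pos: [0.6029, 0.1702, 0.0347]
orientation: [25.1, 89.8, 10.9]
wrist_force: [0.2, -0.4, -0.1]
gripper_width: 0.0345
time: 29.55
tool_pos: [0.6027, 0.1703, 0.0347]
orientation: [22.7, 89.9, 8.5]
wrist_force: [-0.4, -1.0, 5.6]
gripper_width: 0.0146
```

```bash
python3 -m pendant '{"dp":[[0,0,0.5],[0,0,0.8],[0,0,0.8],[0,0,0.8],[0,0,0.8],[0,-0.57,0],[-0.08,-0.9,0],[-0.08,-0.9,0],[-0.08,-0.9,0],[-0.08,-0.9,0],[-0.08,-0.9,0],[-0.08,-0.9,0]],"yaw":[0,0,0,0,0,0,0,0,0,0,0,0]}'; python3 -m pendant '{"dp":[[-0.08,-0.9,0],[-0.08,-0.9,0],[-0.08,-0.9,0],[-0.08,-0.9,0],[-0.08,-0.9,0],[-0.08,-0.9,0],[-0.04,-0.7,0],[0,0,0],[0,0,0],[0,0,-0.8],[0,0,-0.8],[0,0,-0.8],[0,0,0],[0,0,0]],"yaw":[0,0,0,0,0,0,0,0,0,0,0,0,0,0]}'
```

```text
time: 30.75
tool_pos: [0.5853, -0.0109, 0.1428]
orientation: [-161.5, 89.8, -175.7]
wrist_force: [1.1, 0.2, -1.5]
gripper_width: 0.0149
time: 32.15
tool_pos: [0.5708, -0.1908, 0.0717]
orientation: [167.7, 89.9, 153.6]
wrist_force: [-0.1, 0.6, -0.4]
gripper_width: 0.0147
```

```bash
python3 -m pendant '{"dp":[[0.03,-0.03,-0.5],[0,0,-0.3],[0,0,-0.2],[0,0,0],[0,0,0],[0,0,0]],"yaw":[0,0,0,0,0,0]}';  python3 -m pendant '{"dp":[[0,0,-0.05],[0,0,0],[0,0,0]],"yaw":[0,0,0]}'
```

```text
time: 32.75
tool_pos: [0.5725, -0.1929, 0.0423]
orientation: [26.9, 90.0, 12.7]
wrist_force: [-0.8, 1.3, -0.2]
gripper_width: 0.0145
time: 33.05
tool_pos: [0.5728, -0.1929, 0.0415]
orientation: [-2.8, 90.0, -17.1]
wrist_force: [-0.5, 0.8, 3.8]
gripper_width: 0.0145
```

Blue is in contact with the floor. I'll release it, rise, and back off toward the robot for a clear last look.

```bash
python3 -m pendant '{"dp":[[0,0,0],[0,0,0],[0,0,0],[0,0,0],[0,0,0.5],[0,0,0.9],[0,0,1],[0,0,1],[0,0,0.5],[0,0.9,0],[0,0.9,0],[-0.5,0.9,0],[-0.6,0.9,0],[-0.8,0.9,0],[-0.8,0.9,0],[-0.8,0.9,0],[-0.8,0.9,0],[0,0,0],[0,0,0]],"yaw":[0,0,0,0,0,0,0,0,0,0,0,0,0,0,0,0,0,0,0]}' 0.4 40
python3 - <<'E'
from h import *
im,d=grab_frame("scene"); a=cv2.resize(im[100:310,180:446],None,fx=2.2,fy=2.2); 
it,dt=grab_frame("top")
b=cv2.resize(it[185:295,290:500],(a.shape[1],int(110*a.shape[1]/210)))
cv2.imwrite("pics/s6.png",cv2.resize(np.vstack([a,b])[:,:,::-1],None,fx=.75,fy=.75))
W=world("top",dt); Ws=world("scene",d)
C=dict(yellow=(.4805,-.276),red=(.569,-.2805),green=(.4845,-.1895),blue=(.5725,-.192),wred=(.606,.0745),wblue=(.482,.0395))
for k,(x,y) in C.items():
    for n,w in(("top",W),("scene",Ws)):
        P=w.reshape(-1,3); P=P[np.hypot(P[:,0]-x,P[:,1]-y)<.03]; t=P[(P[:,2]>.045)&(P[:,2]<.1)]; h=P[(P[:,2]>.055)&(P[:,2]<.1)]
        print(k,n,(t.mean(0)-[x,y,0]).round(4) if len(t) else None,len(t),"top z",np.percentile(P[:,2],99).round(4))
E
```

```text
time: 34.95
tool_pos: [0.4432, 0.0235, 0.158]
orientation: [-9.6, 89.9, -23.7]
wrist_force: [-0.4, 0.3, 0.5]
gripper_width: 0.034
yellow top [-0.0006  0.0023  0.0692] 71 top z 0.0873
yellow scene [-0.0012  0.0014  0.0656] 76 top z 0.0862
red top [-0.0011  0.0036  0.07  ] 75 top z 0.0877
red scene [-0.0009  0.0035  0.0663] 95 top z 0.0886
green top [0.0003 0.0021 0.0708] 67 top z 0.0882
green scene [0.0006 0.0001 0.0666] 94 top z 0.0881
blue top [-0.0001  0.0033  0.0712] 64 top z 0.0877
blue scene [0.0012 0.0011 0.0668] 101 top z 0.0895
wred top [0.     0.0007 0.067 ] 47 top z 0.0806
wred scene [0.0017 0.0014 0.0638] 106 top z 0.0817
wblue top [0.0006 0.0006 0.0679] 47 top z 0.512
wblue scene [0.0009 0.0005 0.0635] 93 top z 0.4403
```

View pics/s6.png

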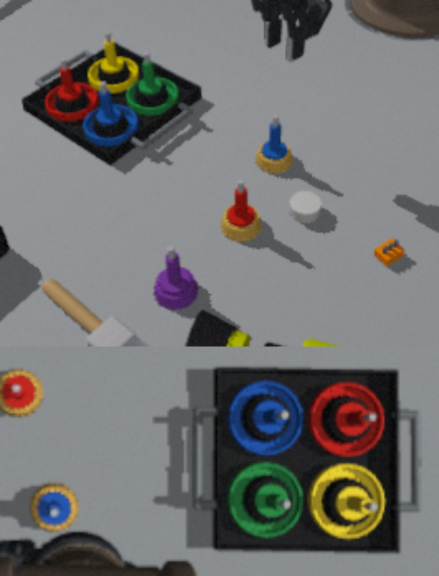

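The last picture shows all four brushes upright and centred, each in the cup of its own colour. Their tops are at about 88 mm (89 expected), and their axes are within about 4 mm of the cup centres. The wire brushes haven't moved and the gripper is clear, so I'm handing in.

```bash
python3 -c "
from station import *
print(job_done())"
```

```text
the job is handed in; nothing more can be done
None
```

I packed the red, yellow, green and blue black-bristled brushes, each into the cup of its own colour, and handed the job in at about 35 s. I did not touch the two brass wire brushes or the purple look-alike.

- **Placing:** in both camera views the four brushes stand upright within about 4 mm of their cup centres (limit 14 mm). Their tops read 86–90 mm, against 89 mm expected.
- **Wire brushes:** both read within about 2 mm of their starting positions. For the blue one, the top-height reading was useless because the arm was within the measured area. I judged it upright from the picture.
- **Disagreements:** early on, the two cameras differed by about 3 mm on the brush positions, so I split the difference. One depth reading of the blue cup's floor was clearly wrong (25 mm high), so I located the cups from their outlines instead.
- **Forces:** the highest wrist force I read was about 6.5 N, while gripping; contact with the cup floors read 3.5–5.3 N.

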